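Show a locomotive's underside over a 45 degree inspection mirror

ROBOT

A 6-joint arm with a two-finger parallel gripper is mounted at the origin on a cart in front of the work surface, level with it; the furniture and walls round the work are solid. World frame = base frame: x ahead of the robot, y to its left, z up, the work surface at z = 0. Lengths are in mm, angles in degrees, forces in N, time in s.
With the tool pointing down it reaches from about 300 to 850 mm from the base axis. Payload 4.2 kg.
Tool frame: the origin (TCP) lies at the very end of the fingers, on their centre line; the grasp point (between the pads) lies 19 mm behind it; z points along the fingers, y is the direction in which the jaws open and shut (so a half turn about z gives the same grasp; the last joint's range is limited). The gripper opens to 91 mm and grips with 3 to 60 N. Pads are 32 mm wide; open, the fingers measure 118 mm over their backs; the gripper's body (76 mm by 178 mm) begins 60 mm behind the grasp point.
Start: joints at [74.427, 18.312, 89.639, -0, 72.044, -1.146], TCP at [143.261, 556.884, 213.976] pointing down, gripper open.
Joint ranges: [-177.97, 177.97], [-48.28, 115.42], [12.27, 149.76], [-77.06, 257.06], [2.81, 150.46], [-146.56, 146.56]. Speed limits (degrees/s): [147.25, 147.25, 180, 180, 180, 180].

INTERFACE

Orientations are given as [roll, pitch, yaw] about the fixed x, y, z axes, in that order (R = Rz(yaw) Ry(pitch) Rx(roll)).
In Python, from workcell import env gives the robot as it stands. The module is installed in compiled form; this text tells all that it offers.
- The arm moves only by the tool arm_command, never from a script. Its argument "targets" is a list of rows, each a list of 5 numbers: the closure, from 0 (fully open) to 1 (shut), then the shift along the tool's x, y, z each as a share of 50 cm, from -1 to 1, then the turn about the tool's z as a share of pi/4 rad, from -1 to 1. A call has 1 to 8 rows; each row is the pose to reach, as a shift and turn from the pose measured when the call began, along the tool's axes at that moment; what a row does not reach only later rows make up. A row lasts 1/12 s, in which the tool goes at most 41.7 mm and 7.16 degrees, less where a joint would pass 70% of its speed; a pose out of reach is approached as far as the arm can. A call with a number of a shift or a turn outside -1 to 1 is refused whole. A call with a gripper value outside its range is refused whole. The fingers move at their own pace and stop on an object; "squeeze" is the grip in N (left out, the last holds). Time passes only in rows, so rows that repeat a pose let the fingers close. It gives the time, the measured TCP pose, the force and the opening at its end, in the units of the state.
- env.state(): the state, without advancing time (a new reading comes with each control period).
- env.grab_frame(name): name is "scene" or "top"; returns the picture (480x640x3 uint8, red, green, blue); there is no depth.
- env.camera_params(name): a dict with "camera_matrix" (3x3 intrinsics, pixels), "dist_coeffs" ([k1, k2, p1, p2, k3] as OpenCV has them; the pictures are not rectified), "R" (3x3) and "t" (3): a world point X has camera coordinates R X + t. Camera axes: x right, y down, z forward; pixel columns grow to the right and rows downward; lengths in mm; the calibration is good to about 2 mm. A picture is of the moment at which its call begins. camera_params takes no time and is no camera call.
- env.job_done(): hands the job in, once; it reports no verdict.
The state is a dict: "time_s": time; "qpos": joint angles; "qvel": joint speeds; "effort": joint torques, N m; "ee_pos": TCP position; "ee_rot": TCP orientation; "force": force on the tool from outside, world axes, zero at the start; "torque": the same for the moment, N m; "gripper_width": finger opening in mm.
Only numpy, scipy, OpenCV 4.12 (cv2) and the standard library are available. Lean on these libraries where they do the work, as an engineer would, in place of code of your own. Each camera call takes 0.05 s, during which the arm holds its last target.

TASK

Get the red locomotive ready for a look at its wheels and underside: raise the folded inspection mirror by its red handle until it stands at 45 degrees, and let go of it. Then lift the locomotive off its service track and finish while holding it in the air over the mirror: still and level, lengthwise along the mirror, centred over the glass, with the wheels a few centimetres higher than the tip of the handle and nothing but the gripper carrying it. Keep the locomotive upright all the way and leave the things around alone.

Things in the scene. Friction and masses are not known exactly. Their poses are not given: they have to be found in the camera images.
- mirror_stand: foot of the folding inspection mirror: grey plate 128 x 206 x 15 mm, fixed on the bench, turned differently each time. Origin: centre of its underside; x points from the hinge edge (nearer the robot) to the edge where the handle hangs over, y along the hinge, z up. The hinge line is 55 mm from the origin towards -x, 24 mm above the bench, parallel to y.
- mirror (a joint): angle of the framed mirror above level, rad: 0 lies flat on its foot, grows as the handle edge rises, 0.785 is 45 degrees, at most 1.5. The hinge is stiff: it stays where it is left and needs about 2 to 4 N at the handle to move. The frame is 114 x 204 x 7 mm (from 4 to 118 mm from the hinge line), the glass 98 x 188 mm lies on its upper side.
- mirror_handle (a point): centre of the red grip of the mirror's handle, in the middle of the edge away from the hinge: a rounded block 26 mm long (away from the hinge), 14 mm wide (along the hinge), 14 mm thick, with free sides, 138 mm from the hinge line; its tip is at 151 mm, the frame ends 20 mm before its centre, joined by a 10 mm wide neck. Its axes are those of the mirror.
- mirror_glass (a point): centre of the glass, on its surface, 61 mm from the hinge line.
- service_track: plywood strip 62 x 222 x 8 mm with a piece of black track on it (rail tops 17 mm above the bench) and a small red buffer stop at its -y end, fixed on the bench, turned differently each time. Origin: under the middle of the track; y along the rails, z up.
- loco: red model diesel locomotive 149 mm long, 45 mm high, standing on the track, about 0.35 kg. Origin: under its middle at the bottom of the wheels; y is its length, x across, z up. Its body is 34 mm wide from 12 to 36 mm above the origin (take it there across the sides, near the middle of its length), the roof is narrower.
- blue_wagon: blue goods wagon 32 x 139 x 41 mm, loose, a bystander. Origin under its middle.
- screwdriver: yellow screwdriver 19 x 157 x 19 mm lying loose, a bystander. Origin under the inner half of its handle; y is its length.
- paint_jar: small paint jar, 30 mm across, 42 mm high, loose, a bystander. Origin under its middle.
- tape: yellow tape measure 36 x 72 x 58 mm, standing loose, a bystander. Origin under its middle.

How it is judged (in metres and radians):
On the way, in this order (a step that is already met when the one before it is completed fails the run):
1. the mirror stands at 45 degrees (5 degrees either way) on its own, not touched, with the locomotive still on its track (value of joint mirror between 0.698 and 0.873 rad and contact force between mirror_stand and the arm below 0.05 N and contact force between mirror_stand and the fingers below 0.05 N and contact force between loco and service_track above 1 N), for 0.2 s.
2. the locomotive is held by the gripper, upright and clear of its track (height (world z) of loco above 0.04 m and contact force between loco and the fingers above 1 N and contact force between loco and service_track below 0.05 N), for 0.2 s.
At the end, for the whole second after the job is handed in: mirror untouched at 45 degrees (5 either way); locomotive held by the gripper alone, at rest, level to 5 degrees, parallel to the hinge to 8 degrees, its middle within 25 mm of the glass centre seen from above, its wheels 1 to 11 cm above the handle tip (138 to 240 mm over the bench) (value of joint mirror between 0.698 and 0.873 rad and contact force between mirror_stand and the arm below 0.05 N and contact force between mirror_stand and the fingers below 0.05 N and contact force between mirror_stand and loco below 0.05 N and contact force between loco and the fingers above 1 N and contact force between loco and service_track below 0.05 N and height (world z) of loco between 0.138 and 0.24 m and horizontal distance between loco and mirror_glass below 0.025 m and angle between loco's own z axis and vertical below 0.087 rad and angle between the y axis of loco and the y axis of mirror_stand, either way round below 0.14 rad and linear speed of loco below 0.015 m/s and angular speed of loco below 0.1 rad/s); the arm keeps its last pose, push and grip.
It fails at once if the locomotive is tipped by more than 25 degrees (angle between loco's own z axis and vertical above 0.436 rad).
It fails at once if one of the things around (wagon, screwdriver, paint jar, tape measure) is moved by more than 3 cm (distance of any of blue_wagon, screwdriver, paint_jar, tape from where it was at the start of the episode above 0.03 m).
It also fails if it takes over 54 s, if anything falls off the work surface, if the arm or the gripper's body presses on something with over 40 N, if the wrist force passes 120 N, or if a joint passes its speed limit or range.

## Working session

There is one attempt and no reset: what is moved stays moved. The work goes in short steps, Python scripts to look and compute and a tool call to move; the robot and the scene stay as the last step left them, time stands still between calls to the robot, and variables do not carry over. Pictures are saved under pics/ and viewed, and the job is handed in when it is done.

Besides the shell and the picture viewer there is one more tool, called after "Emit:" as name([rows], argument=value, ...), one row to a line, values as JSON. arm_command: Moves the arm, as the interface text tells. Shift numbers are shares of 50 cm and turn numbers shares of pi/4 rad, none past 1 either way. Its arguments: {"type":"object","properties":{"targets":{"type":"array"},"squeeze":{"type":"number"}},"required":["targets"]}

```bash
mkdir -p pics; ls; python3 - <<'E'
from workcell import env
import cv2
print(env.state())
for n in("scene","top"):
    cv2.imwrite(f"pics/{n}0.png",env.grab_frame(n)[:,:,::-1]); print(n,env.camera_params(n))
E
```

```text
pics
{'time_s': 0.0, 'qpos': array([ 7.44285205e+01,  1.83519727e+01,  8.97059919e+01, -1.54832351e-03,
        7.20417427e+01, -1.14466391e+00]), 'qvel': array([ 0.05317816,  0.06457708, -0.08459272,  0.07094781, -0.06235954,
        0.01834603]), 'effort': array([ 4.47019256e-04, -4.12472212e+01, -2.31968379e+01,  7.27907242e-02,
        4.57608956e-02, -1.33771709e-04]), 'ee_pos': array([143.12112603, 556.39707362, 213.11974389]), 'ee_rot': array([-1.79900283e+02, -5.20068597e-04,  1.65573663e+02]), 'force': array([ 0.55896795, -0.20703478, -0.07982832]), 'torque': array([-0.02805678, -0.00597765, -0.03173763]), 'gripper_width': 91.255738029966}
scene {'camera_matrix': array([[446.13838603,   0.        , 326.76307957],
       [  0.        , 446.13838603, 246.71815241],
       [  0.        ,   0.        ,   1.        ]]), 'dist_coeffs': array([-0.07053116,  0.        ,  0.        ,  0.        ,  0.        ]), 'R': array([[ 0.34676937,  0.9379351 ,  0.00536263],
       [ 0.78341481, -0.28648742, -0.55153077],
       [-0.51576374,  0.19545514, -0.83413731]]), 't': array([-182.84885218, -371.19057624, 1639.22454495])}
top {'camera_matrix': array([[544.31973851,   0.        , 313.54355009],
       [  0.        , 544.31973851, 242.14159129],
       [  0.        ,   0.        ,   1.        ]]), 'dist_coeffs': array([-0.08803947,  0.        ,  0.        ,  0.        ,  0.        ]), 'R': array([[-0.01543937, -0.99964847, -0.02155375],
       [-0.99024792,  0.01827207, -0.13811294],
       [ 0.13845822,  0.01921118, -0.99018193]]), 't': array([   3.33064536,  521.88779941, 1208.48305498])}
```

View pics/scene0.png

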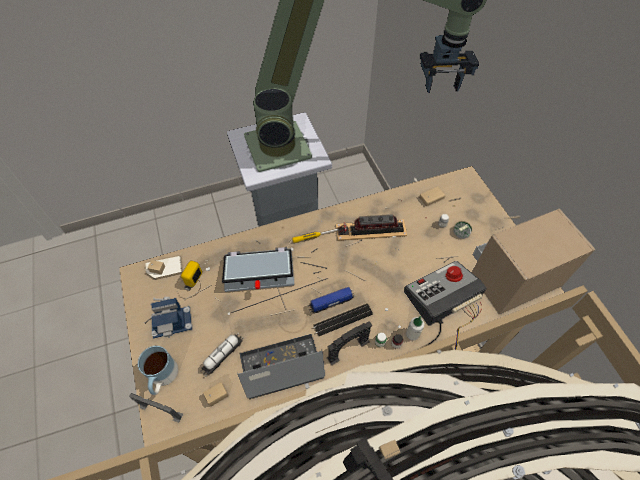

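View pics/top0.png

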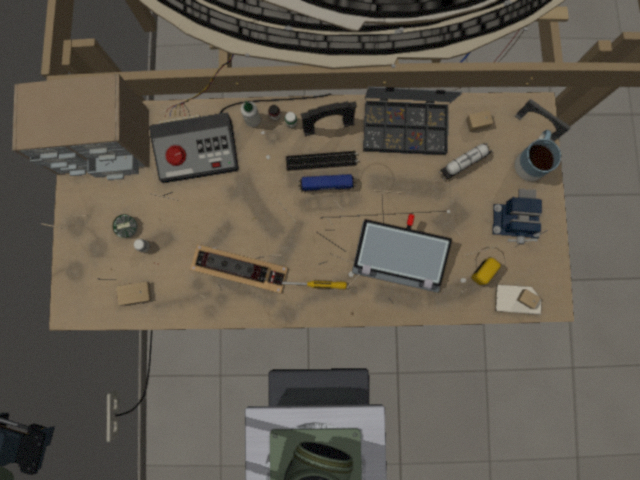

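The top view shows the mirror around (403,253) with its red handle at (410,220), the loco on its track around (238,268), and the screwdriver just right of the track. I'll enlarge these areas to get exact pixels.

```bash
python3 - <<'E'
import cv2
t=cv2.imread("pics/top0.png")
cv2.imwrite("pics/c1.png",cv2.resize(t[205:300,340:470],None,fx=6,fy=6,interpolation=cv2.INTER_CUBIC))
cv2.imwrite("pics/c2.png",cv2.resize(t[235:305,180:300],None,fx=6,fy=6,interpolation=cv2.INTER_CUBIC))
s=cv2.imread("pics/scene0.png")
cv2.imwrite("pics/c3.png",cv2.resize(s[205:245,330:410],None,fx=9,fy=9,interpolation=cv2.INTER_CUBIC))
E
```

```text
(no output)
```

View pics/c1.png

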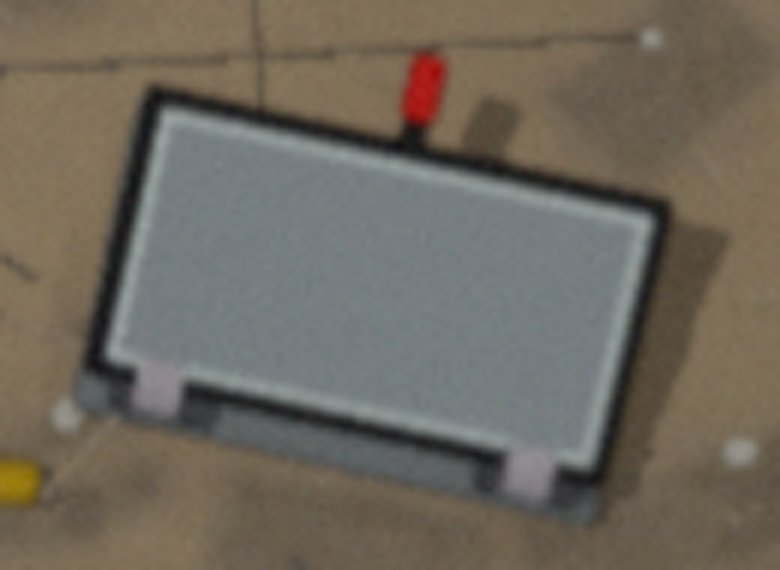

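View pics/c2.png

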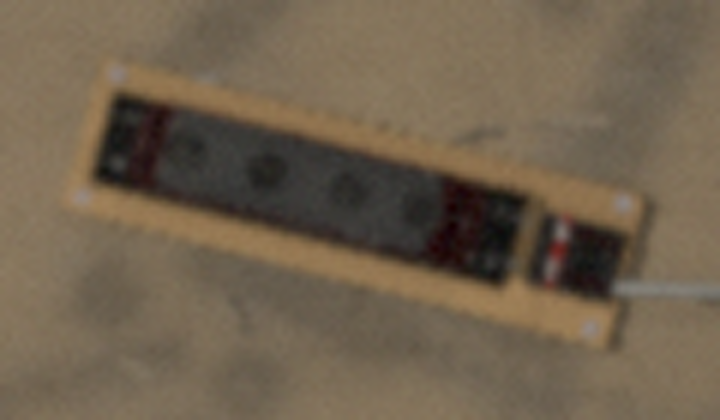

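View pics/c3.png

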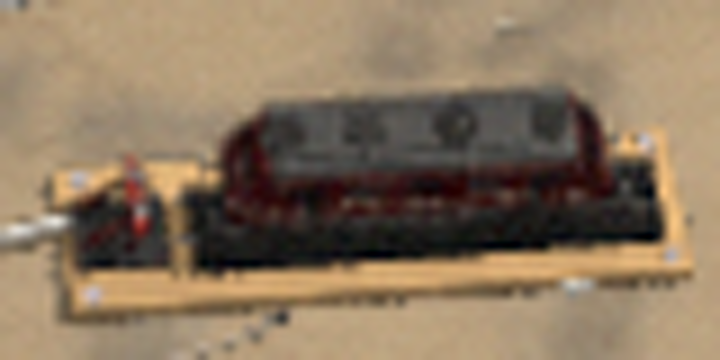

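```bash
cat > h.py <<'E'
import numpy as np, cv2
from workcell import env
def ray(n,uv,z):
    c=env.camera_params(n);K=c["camera_matrix"]
    p=cv2.undistortPoints(np.array(uv,float).reshape(-1,1,2),K,c["dist_coeffs"]).reshape(-1,2)
    d=np.c_[p,np.ones(len(p))]@c["R"]; o=-c["R"].T@c["t"]
    return (o+d*((z-o[2])/d[:,2])[:,None])
def proj(n,X):
    c=env.camera_params(n)
    return cv2.projectPoints(np.array(X,float).reshape(-1,1,3),cv2.Rodrigues(c["R"])[0],c["t"],c["camera_matrix"],c["dist_coeffs"])[0].reshape(-1,2)
def crop(uv,off,f): return (np.array(uv,float)+.5)/f-.5+np.array(off)
E
python3 - <<'E'
from h import *
np.set_printoptions(precision=1,suppress=True)
m=ray("top",crop([(150,88),(668,203),(600,485),(88,365)],(340,205),6),28)
print(m[:,:2]); 
for i in range(4): d=m[(i+1)%4]-m[i];print(np.linalg.norm(d),np.degrees(np.arctan2(d[1],d[0])))
print("fc",m.mean(0))
h=ray("top",crop([(430,52),(414,125)],(340,205),6),28);print("handle",h)
b=ray("top",crop([(105,62),(648,195),(612,347),(68,205)],(180,235),6),8)
for i in range(4): d=b[(i+1)%4]-b[i];print(np.linalg.norm(d),np.degrees(np.arctan2(d[1],d[0])))
print("board",b[:,:2],b.mean(0))
# loco roof: corners of grey roof
r=ray("top",crop([(168,108),(442,180),(428,255),(155,185)],(180,235),6),60);print("roof top",r[:,:2],r.mean(0))
e=ray("top",crop([(148,143),(135,145),(465,225),(480,225)],(180,235),6),45);print("ends",e)
s=ray("scene",crop([(268,105),(570,92),(580,165),(280,185)],(330,205),9),60);print("roof scene",s[:,:2],s.mean(0))
E
```

```text
[[ 574.3 -124.2]
 [ 525.8 -322.1]
 [ 418.2 -290.9]
 [ 467.6  -97.6]]
203.71305232463223 -103.75975611886744
112.0602618241067 163.82231088846828
199.50012279309067 75.67513742286816
109.99401953048654 -14.022814438546408
fc [ 496.5 -208.7   28. ]
handle [[ 586.4 -232.8   28. ]
 [ 558.  -225.5   28. ]]
220.62270683675322 -104.69239773201882
60.386063163804266 166.14023324831442
220.7191040903613 74.65285596523357
57.86294787082372 -13.90464786134862
board [[524.3 269.8]
 [468.3  56.4]
 [409.7  70.8]
 [468.1 283.7]] [467.6 170.2   8. ]
roof top [[499.2 233.2]
 [470.3 129.8]
 [442.4 135. ]
 [470.2 237.9]] [470.5 184.   60. ]
ends [[487.8 244.   45. ]
 [487.1 249.   45. ]
 [454.7 123.   45. ]
 [454.6 117.4  45. ]]
roof scene [[445.4 137.9]
 [476.1 238.7]
 [505.9 228.6]
 [478.5 128.6]] [476.5 183.4  60. ]
```

```bash
python3 - <<'E'
from h import *
from scipy.optimize import least_squares
np.set_printoptions(precision=1,suppress=True)
uv={}
for n in("top","scene"):
    im=cv2.imread(f"pics/{n}0.png").astype(int); b,g,r=im[...,0],im[...,1],im[...,2]
    m=(r>120)&(g<70)&(b<70); 
    y,x=np.nonzero(m); k=(abs(x-(410 if n=="top" else 257))<12)&(abs(y-(220 if n=="top" else 284))<12)
    uv[n]=np.array([x[k].mean(),y[k].mean()]);print(n,uv[n],k.sum())
f=lambda X:np.r_[proj("top",X)[0]-uv["top"],proj("scene",X)[0]-uv["scene"]]
s=least_squares(f,[571,-228,26]);print(s.x,s.fun)
s=cv2.imread("pics/scene0.png")
cv2.imwrite("pics/c4.png",cv2.resize(s[240:300,210:305],None,fx=8,fy=8,interpolation=cv2.INTER_CUBIC))
E
```

```text
top [410.2 219.2] 64
scene [257.  284.1] 42
[ 567.1 -224.8   58.3] [-0.1 -0.  -0.1  0. ]
```

View pics/c4.png

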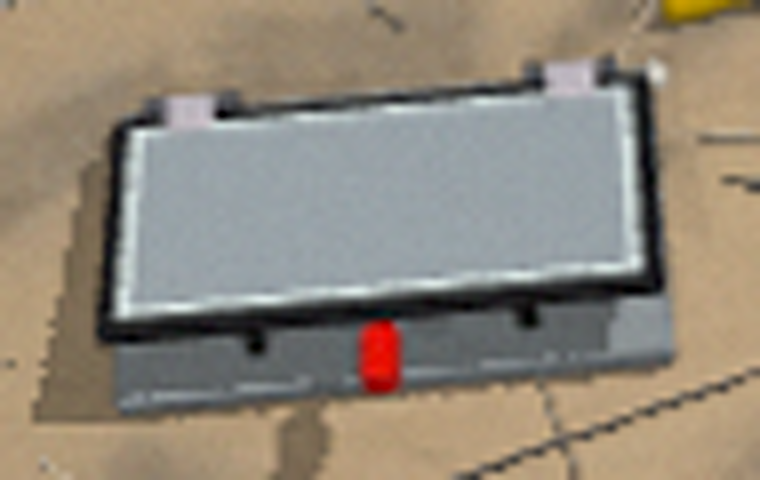

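The scene view shows the mirror already partly raised: the foot plate and two pegs are visible below the frame, and the triangulated handle height is about 58 mm. I'll fit the whole stand and mirror model in both views.

```bash
cat >> h.py <<'E'
def mir(p,pts):
    x0,y0,yaw,th=p[:4]; pts=np.array(pts,float) # (dist from hinge, y, perp)
    d=pts[:,0]*np.cos(th)-pts[:,2]*np.sin(th); z=24+pts[:,0]*np.sin(th)+pts[:,2]*np.cos(th)
    c,s=np.cos(yaw),np.sin(yaw)
    return np.c_[x0+c*d-s*pts[:,1],y0+s*d+c*pts[:,1],z]
E
python3 - <<'E'
from h import *
from scipy.optimize import least_squares
np.set_printoptions(precision=2,suppress=True)
# frame top corners: far +y, far -y, near -y, near +y
T=crop([(150,88),(668,203),(600,485),(88,365)],(340,205),6)
S=crop([(658,285),(102,335),(115,128),(652,78)],(210,240),8)
for t in (0,3.5,7):
    pts=[(118,102,t),(118,-102,t),(4,-102,t),(4,102,t)]
    hc=[(138,0,0)]
    def f(p):
        return np.r_[(proj("top",mir(p,pts))-T).ravel(),(proj("scene",mir(p,pts))-S).ravel(),
          (proj("top",mir(p,hc))-[410.2,219.2]).ravel(),(proj("scene",mir(p,hc))-[257,284.1]).ravel()]
    s=least_squares(f,[437,-193,-.25,.2],loss='soft_l1');print(t,s.x,np.degrees(s.x[2:]),s.cost);print(f(s.x).reshape(-1,2).T)
    print("handle",mir(s.x,hc), "glass45",mir([*s.x[:3],np.pi/4],[(61,0,t+.5)]))
E
```

```text
0 [ 437.79 -192.15   -0.25    0.27] [-14.09  15.25] 4.543888270174185
[[-0.6   1.32  0.26 -1.55  0.92 -1.23 -0.21 -0.16 -0.02 -0.08]
 [-1.57 -0.63  0.73  0.69  0.23  0.44 -0.56 -0.19 -0.11 -0.41]]
handle [[ 566.93 -224.55   60.29]] glass45 [[ 479.28 -202.56   67.49]]
3.5 [ 438.52 -191.99   -0.25    0.26] [-14.22  14.62] 5.778610825031647
[[-0.53  1.49  0.38 -1.61  0.91 -1.35 -0.3  -0.12 -0.04 -0.  ]
 [-1.9  -0.73  0.8   0.5  -0.04  0.03 -1.28 -0.79 -0.45  0.17]]
handle [[ 567.97 -224.79   58.84]] glass45 [[ 477.6  -201.89   69.96]]
7 [ 438.93 -191.79   -0.25    0.24] [-14.35  13.65] 7.976951516431143
[[-0.47  1.61  0.51 -1.68  0.9  -1.44 -0.41 -0.09 -0.11  0.1 ]
 [-2.15 -0.75  0.96  0.41 -0.21 -0.27 -2.06 -1.46 -0.65  0.83]]
handle [[ 568.85 -225.02   56.57]] glass45 [[ 475.58 -201.16   72.44]]
```

Fit: hinge at (438,-192), yaw -14.2°, mirror angle about 14.8°, handle at (567.5,-224.7,59.5). The start yaw already suits the handle, so I'll head there.

```bash
cat >> h.py <<'E'
from scipy.spatial.transform import Rotation as Ro
def go(target,yaw=None):
    s=env.state(); R=Ro.from_euler("xyz",s["ee_rot"],degrees=True).as_matrix()
    d=R.T@(np.array(target,float)-s["ee_pos"])/500
    y=0 if yaw is None else -((yaw-s["ee_rot"][2]+180)%360-180)/45
    print("t",s["time_s"],"pos",s["ee_pos"].round(1),"rot",s["ee_rot"].round(2),"F",s["force"].round(2),"w",round(s["gripper_width"],1),"q6",s["qpos"][5].round(1))
    print("share",d.round(4),"turn",round(y,4),"rows",np.linalg.norm(d)*500/41.7)
E
python3 -c "
from h import *
go([571.4,-225.7,150],165.8)"
```

```text
t 0.1 pos [143.1 556.4 213.2] rot [-179.91   -0.    165.57] F [0.55 0.78 0.22] w 91.4 q6 -1.1
share [-1.2193 -1.3013  0.1284] turn -0.0051 rows 21.437776030085104
```

Emit:
arm_command([
  [0.55,-0.41,-0.435,0,0],
  [0.55,-0.41,-0.435,0,0],
  [0.55,-0.41,-0.435,0,0],
  [0.55,-0.41,-0.435,0,0],
  [0.55,-0.41,-0.435,0,0],
  [0.55,-0.41,-0.435,0,0],
  [0.55,-0.41,-0.435,0,0],
  [0.55,-0.41,-0.435,0,0],
], squeeze=25)

```text
time_s: 0.77
ee_pos: [288.7, 289.8, 213.3]
ee_rot: [-179.7, 0.1, 165.3]
force: [-0.9, 0.2, -0.0]
gripper_width: 42.3
```

Emit:
arm_command([
  [0.55,-0.41,-0.435,0,0],
  [0.55,-0.41,-0.435,0,0],
  [0.55,-0.41,-0.435,0,0],
  [0.55,-0.41,-0.435,0,0],
  [0.55,-0.41,-0.435,0,0],
  [0.55,-0.41,-0.435,0,0],
  [0.55,-0.41,-0.435,0,0],
  [0.55,-0.41,-0.435,0,0],
])

```text
time_s: 1.43
ee_pos: [434.2, 23.5, 214.4]
ee_rot: [-179.7, 0.2, 165.1]
force: [-0.1, 1.4, 0.4]
gripper_width: 41.0
```

```bash
python3 -c "
from h import *
go([571.4,-225.7,150],165.8)"
```

```text
t 1.4333 pos [434.2  23.5 214.4] rot [-1.7965e+02  1.7000e-01  1.6509e+02] F [-0.1   1.36  0.36] w 41.0 q6 -73.1
share [-0.3929 -0.4103  0.1325] turn -0.0157 rows 6.994715175100716
```

Emit:
arm_command([
  [0.55,-0.393,-0.41,0,-0.016],
  [0.55,-0.393,-0.41,0,-0.016],
  [0.55,-0.393,-0.41,0,-0.016],
  [0.55,-0.393,-0.41,0,-0.016],
  [0.55,-0.393,-0.41,0,-0.016],
  [0.55,-0.393,-0.41,0,-0.016],
  [0.55,-0.393,-0.41,0.05,-0.016],
  [0.55,-0.393,-0.41,0.1,-0.016],
])

```text
time_s: 2.1
ee_pos: [575.9, -231.1, 166.7]
ee_rot: [-179.5, 0.7, 165.6]
force: [0.6, 0.1, -0.7]
gripper_width: 40.9
```

```bash
python3 -c "
from h import *
for n in('top','scene'): cv2.imwrite(f'pics/{n}1.png',env.grab_frame(n)[:,:,::-1])
go([571.4,-225.7,50.5],165.8)
t=cv2.imread('pics/top1.png')[180:300,340:480];s=cv2.imread('pics/scene1.png')[200:300,190:310]
cv2.imwrite('pics/d1.png',np.hstack([cv2.resize(t,(400,343)),cv2.resize(s,(400,343))]))
"
```

```text
t 2.2 pos [ 569.2 -225.4  160.8] rot [-179.76   -0.44  165.69] F [-0.74  0.66 -0.64] w 41.2 q6 -98.1
share [-0.0061  0.0013  0.2206] turn -0.0024 rows 2.646043035129887
```

View pics/d1.png

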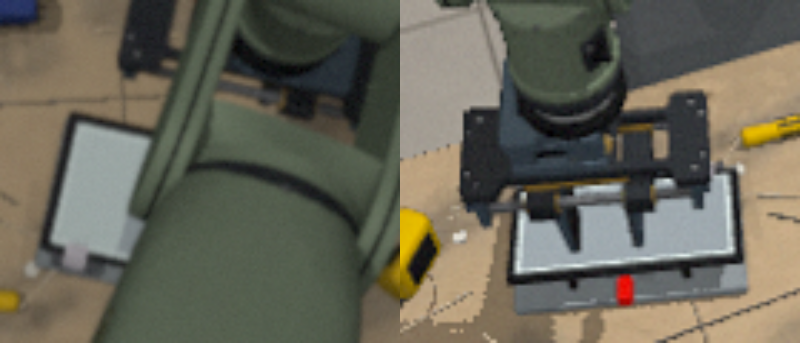

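The arm hides the handle in the top view. In the scene view, the fingers straddle the line to the red handle, which is clear. Next I descend.

Emit:
arm_command([
  [0.55,-0.006,0.001,0.06,0],
  [0.55,-0.006,0.001,0.12,0],
  [0.55,-0.006,0.001,0.17,0],
  [0.55,-0.006,0.001,0.2,0],
  [0.55,-0.006,0.001,0.22,0],
  [0.55,-0.006,0.001,0.22,0],
  [0.55,-0.006,0.001,0.22,0],
  [0.55,-0.006,0.001,0.22,0],
])

```text
time_s: 2.87
ee_pos: [572.4, -225.8, 52.6]
ee_rot: [-179.7, -0.3, 165.7]
force: [0.5, 1.4, 0.5]
gripper_width: 41.2
```

```bash
python3 -c "
from h import *
for n in('scene',): cv2.imwrite(f'pics/{n}2.png',env.grab_frame(n)[:,:,::-1])
go([571.4,-225.7,50.5],165.8)
s=cv2.imread('pics/scene2.png')[220:310,190:310]
cv2.imwrite('pics/d2.png',cv2.resize(s,(720,540)))
"
```

```text
t 2.9167 pos [ 572.4 -225.9   52.7] rot [-179.74   -0.26  165.71] F [-1.25  0.25  0.36] w 40.7 q6 -97.9
share [ 0.0021 -0.      0.0043] turn -0.0019 rows 0.057561785953727775
```

View pics/d2.png

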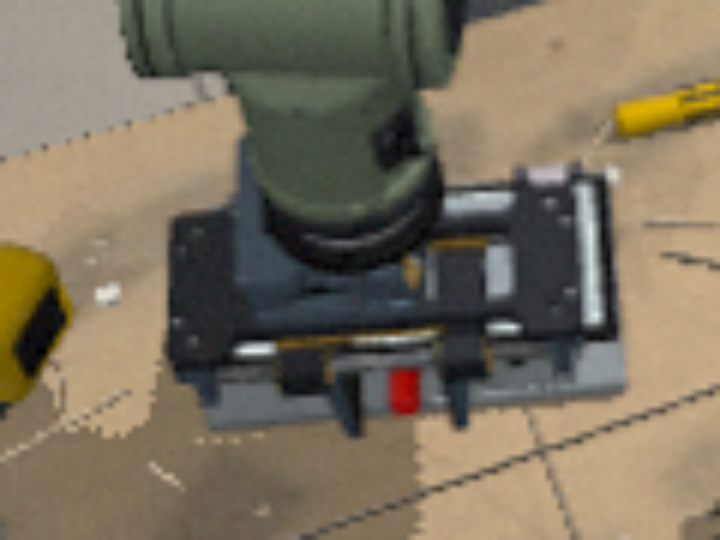

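The handle (404,390 in the crop) sits midway between the fingers (347 and 460). I'll close on it.

Emit:
arm_command([
  [1,0.002,0,0.004,0],
  [1,0.002,0,0.004,0],
  [1,0.002,0,0.004,0],
  [1,0.002,0,0.004,0],
  [1,0.002,0,0.004,0],
  [1,0.002,0,0.004,0],
], squeeze=25)

```text
time_s: 3.42
ee_pos: [571.5, -225.9, 50.9]
ee_rot: [-179.7, -0.2, 165.7]
force: [0.4, -0.1, 1.0]
gripper_width: 13.7
```

```bash
python3 -c "
from h import *
go([571.4,-225.7,50.5],165.8)
s=env.state()
p=[438.3,-192,np.radians(-14.2),0]
for a in range(15,47,5):
    h=mir([*p[:3],np.radians(a)],[(138,0,0)])[0]; h0=mir([*p[:3],np.radians(14.8)],[(138,0,0)])[0]
    R=Ro.from_euler('xyz',s['ee_rot'],degrees=True).as_matrix(); print(a,(R.T@(h-h0)/500).round(4))
"
```

```text
t 3.4167 pos [ 571.5 -225.9   50.9] rot [-179.72   -0.24  165.74] F [ 0.4 -0.1  1. ] w 13.7 q6 -98.0
share [0.0003 0.0003 0.0007] turn -0.0014 rows 0.009986533139824278
15 [ 0.0003 -0.     -0.0009]
20 [ 0.0076 -0.0001 -0.0239]
25 [ 0.0169 -0.0002 -0.0461]
30 [ 0.0281 -0.0004 -0.0674]
35 [ 0.0411 -0.0005 -0.0876]
40 [ 0.0559 -0.0006 -0.1067]
45 [ 0.0722 -0.0007 -0.1243]
```

Gripped at a width of 13.7 mm, which matches the 14 mm handle. I'll raise it along the arc in two calls.

Emit:
arm_command([
  [1,0.002,0,-0.01,0],
  [1,0.0076,0,-0.024,0],
  [1,0.012,0,-0.035,0],
  [1,0.017,0,-0.046,0],
  [1,0.022,0,-0.057,0],
  [1,0.028,0,-0.067,0],
  [1,0.028,0,-0.067,0],
  [1,0.028,0,-0.067,0],
])

```text
time_s: 4.08
ee_pos: [557.6, -222.4, 85.2]
ee_rot: [-179.7, -0.3, 165.7]
force: [-1.2, -1.0, 0.5]
gripper_width: 13.8
```

```bash
python3 -c "
from h import *
for n in('scene',): cv2.imwrite(f'pics/{n}3.png',env.grab_frame(n)[:,:,::-1])
go([571.4-.969*36.1,-225.7+.245*36.1,50.5+62.15],165.8)
s=cv2.imread('pics/scene3.png')[220:310,190:310]
cv2.imwrite('pics/d3.png',cv2.resize(s,(720,540)))
"
```

```text
t 4.1333 pos [ 557.7 -222.4   85. ] rot [-179.7    -0.26  165.74] F [-1.46 -1.03  0.25] w 13.7 q6 -98.2
share [ 0.0442 -0.     -0.055 ] turn -0.0013 rows 0.8461286297468468
```

View pics/d3.png

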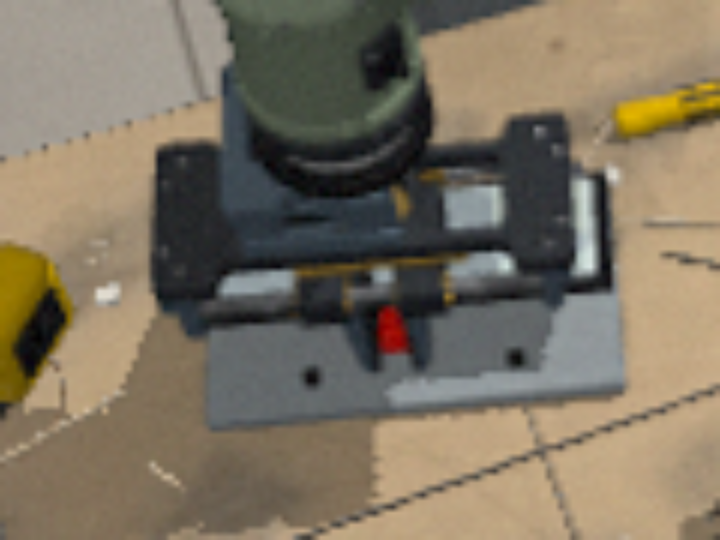

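The mirror is rising with the handle held between the fingers. I'll complete the arc.

Emit:
arm_command([
  [1,0.0065,0,-0.01,0],
  [1,0.013,0,-0.02,0],
  [1,0.02,0,-0.03,0],
  [1,0.028,0,-0.039,0],
  [1,0.036,0,-0.048,0],
  [1,0.0442,0,-0.056,0],
  [1,0.0442,0,-0.056,0],
  [1,0.0442,0,-0.056,0],
])

```text
time_s: 4.8
ee_pos: [536.2, -217.0, 114.1]
ee_rot: [-179.7, -0.2, 165.7]
force: [0.0, -2.8, 0.1]
gripper_width: 13.4
```

```bash
python3 -c "
from h import *
for n in('scene',): cv2.imwrite(f'pics/{n}4.png',env.grab_frame(n)[:,:,::-1])
go([571.4-.969*36.1,-225.7+.245*36.1,50.5+62.15],165.8)
s=cv2.imread('pics/scene4.png')[220:310,190:310]
cv2.imwrite('pics/d4.png',cv2.resize(s,(720,540)))
"
```

```text
t 4.85 pos [ 536.4 -217.1  114. ] rot [-179.67   -0.22  165.74] F [-0.53 -2.35  1.18] w 13.8 q6 -98.5
share [0.     0.0005 0.0027] turn -0.0014 rows 0.03248083626270198
```

View pics/d4.png

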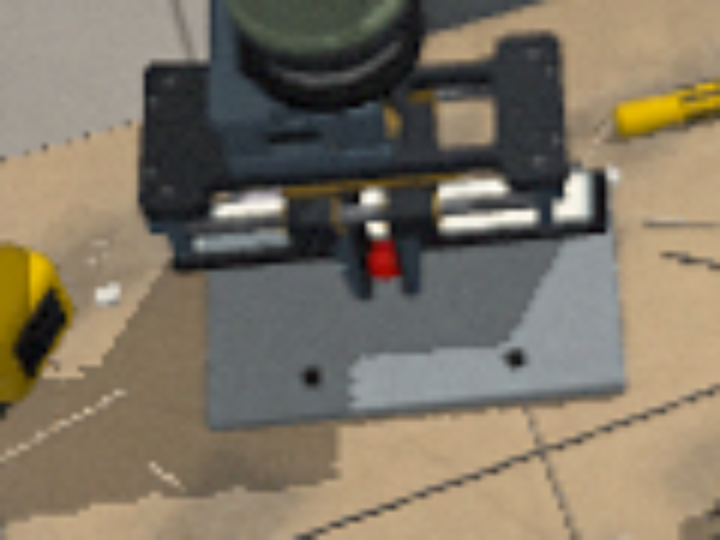

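```bash
python3 -c "
from h import *
a=crop([(180,268),(607,230)],(190,220),6)
for th in (38,40,42,44,46,48,50):
  print(th,[ (proj('scene',mir([438.3,-192,np.radians(-14.2),np.radians(th)],[(118,-102,t),(118,102,t)])).round(1)).tolist() for t in (-3.5,3.5)])
print(a)"
```

```text
38 [[[218.6, 269.3], [291.5, 263.0]], [[218.2, 267.0], [291.3, 260.6]]]
40 [[[218.3, 268.0], [291.4, 261.6]], [[218.0, 265.6], [291.2, 259.2]]]
42 [[[218.1, 266.6], [291.3, 260.2]], [[217.8, 264.2], [291.0, 257.8]]]
44 [[[218.0, 265.2], [291.1, 258.8]], [[217.6, 262.7], [290.9, 256.4]]]
46 [[[217.8, 263.7], [291.0, 257.4]], [[217.5, 261.3], [290.8, 254.9]]]
48 [[[217.6, 262.3], [290.9, 256.0]], [[217.3, 259.8], [290.7, 253.5]]]
50 [[[217.4, 260.9], [290.7, 254.5]], [[217.1, 258.4], [290.5, 252.0]]]
[[219.58333333 264.25      ]
 [290.75       257.91666667]]
```

The lower frame edge puts the mirror at about 45°. I'll open and back off straight up.

Emit:
arm_command([
  [0.6,0,0,0,0],
  [0.6,0,0,0,0],
  [0.6,0,0,0,0],
  [0.6,0,0,0,0],
  [0.6,0,0,-0.04,0],
  [0.6,0,0,-0.1,0],
  [0.6,0,0,-0.17,0],
  [0.6,0,0,-0.24,0],
])

```text
time_s: 5.52
ee_pos: [536.5, -215.9, 234.6]
ee_rot: [-179.7, -0.4, 165.7]
force: [0.1, 0.6, -0.1]
gripper_width: 36.4
```

```bash
python3 -c "
from h import *
go([472,184,234],74.9)"
```

```text
t 5.5167 pos [ 536.5 -215.9  234.6] rot [-179.72   -0.35  165.75] F [ 0.1   0.57 -0.1 ] w 36.4 q6 -98.5
share [ 3.219e-01  7.435e-01 -3.000e-04] turn 2.0188 rows 9.71462133365061
```

Emit:
arm_command([
  [0.3,0.16,0.4,0,1],
  [0.3,0.16,0.4,0,1],
  [0.3,0.16,0.4,0,1],
  [0.3,0.16,0.4,0,1],
  [0.3,0.16,0.4,0,1],
  [0.3,0.16,0.4,0,1],
  [0.3,0.16,0.4,0,1],
  [0.3,0.16,0.4,0,1],
])

```text
time_s: 6.18
ee_pos: [507.8, -0.8, 234.2]
ee_rot: [-179.5, -0.1, 120.8]
force: [0.3, 0.4, -0.2]
gripper_width: 63.7
```

```bash
python3 -c "
from h import *
for n in('scene','top'): cv2.imwrite(f'pics/{n}5.png',env.grab_frame(n)[:,:,::-1])
go([472,184,120],74.9)
s=cv2.imread('pics/scene5.png')[220:310,190:310];t=cv2.imread('pics/top5.png')
cv2.imwrite('pics/d5.png',cv2.resize(s,(720,540),interpolation=cv2.INTER_CUBIC))
cv2.imwrite('pics/d6.png',t)
"
```

```text
t 6.2833 pos [508.1  -2.3 234.1] rot [-1.7954e+02 -6.0000e-02  1.2088e+02] F [-0.05  0.35 -0.1 ] w 64.0 q6 -32.3
share [0.3567 0.1311 0.2275] turn 1.0219 rows 5.310941842414791
```

View pics/d5.png

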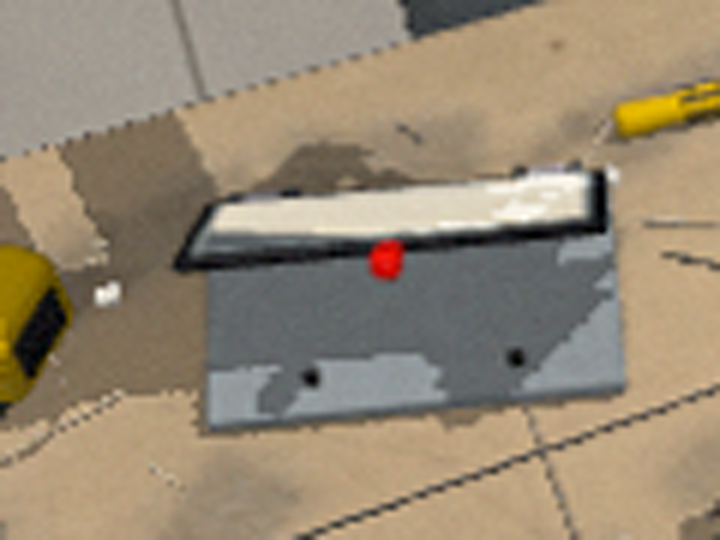

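View pics/d6.png

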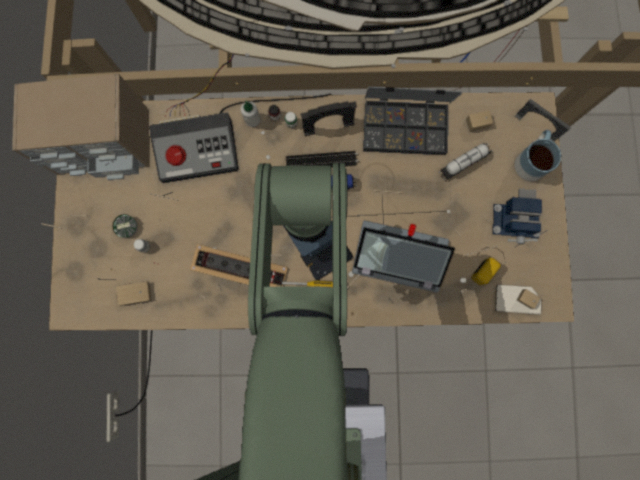

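The mirror stands alone, with the handle at crop (387,260) in the scene view and at (412,231) in the top view. I'll compute the angle and re-measure the loco at the same time.

```bash
python3 - <<'E'
from h import *
from scipy.optimize import least_squares
np.set_printoptions(precision=2,suppress=True)
uv={}
for n,c in(("top",(412,231)),("scene",(254,263))):
    im=cv2.imread(f"pics/{n}5.png").astype(int); b,g,r=im[...,0],im[...,1],im[...,2]
    y,x=np.nonzero((r>120)&(g<70)&(b<70)); k=(abs(x-c[0])<12)&(abs(y-c[1])<12)
    uv[n]=np.array([x[k].mean(),y[k].mean()]);print(n,uv[n],k.sum())
f=lambda X:np.r_[proj("top",X)[0]-uv["top"],proj("scene",X)[0]-uv["scene"]]
s=least_squares(f,[571,-228,26]);print("handle",s.x,s.fun)
for th in range(39,53,2):
    X=mir([438.3,-192,np.radians(-14.2),np.radians(th)],[(138,0,0)]); print(th,X,f(X))
t=cv2.imread("pics/top5.png"); cv2.imwrite("pics/d7.png",cv2.resize(t[235:305,180:300],None,fx=6,fy=6,interpolation=cv2.INTER_CUBIC))
cv2.imwrite("pics/d8.png",cv2.resize(t[210:300,340:460],None,fx=6,fy=6,interpolation=cv2.INTER_CUBIC))
E
```

```text
top [411.46 229.03] 65
scene [254.03 262.81] 31
handle [ 534.78 -216.68  119.1 ] [-0.12 -0.03 -0.16  0.  ]
39 [[ 542.27 -218.31  110.85]] [-0.1  -2.85  0.38  3.93]
41 [[ 539.27 -217.55  114.54]] [-0.13 -1.75  0.18  2.27]
43 [[ 536.14 -216.76  118.12]] [-0.18 -0.58 -0.01  0.6 ]
45 [[ 532.9  -215.94  121.58]] [-0.25  0.66 -0.2  -1.1 ]
47 [[ 529.54 -215.09  124.93]] [-0.34  1.98 -0.38 -2.81]
49 [[ 526.07 -214.21  128.15]] [-0.45  3.36 -0.55 -4.54]
51 [[ 522.49 -213.3   131.25]] [-0.58  4.81 -0.72 -6.27]
```

View pics/d8.png

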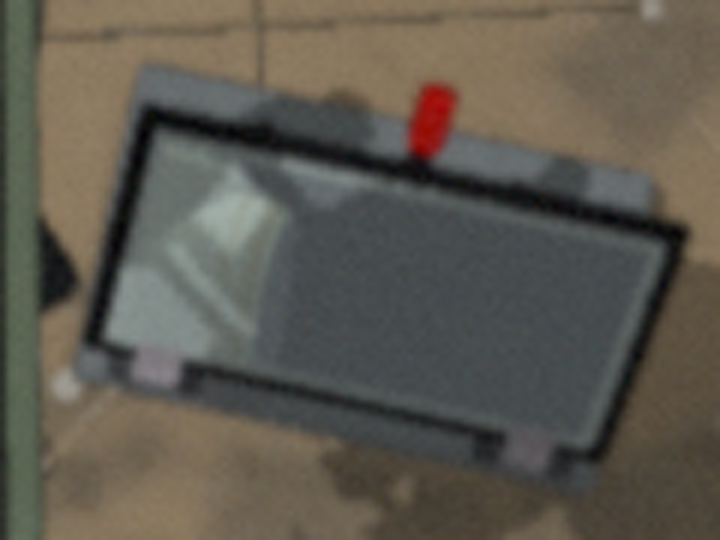

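Both views put the mirror at about 44°, well inside the band. Loco centre is about (471.4,184), track yaw 75°. Next is the approach above it.

Emit:
arm_command([
  [0.3,0.357,0.131,0,1],
  [0.3,0.357,0.131,0,1],
  [0.3,0.357,0.131,0,1],
  [0.3,0.357,0.131,0,1],
  [0.3,0.357,0.131,0.07,1],
  [0.3,0.357,0.131,0.14,1],
  [0.3,0.357,0.131,0.2,1],
  [0.3,0.357,0.131,0.2,1],
])

```text
time_s: 6.95
ee_pos: [467.4, 182.6, 127.8]
ee_rot: [-179.0, 0.7, 75.9]
force: [-1.6, -1.2, -1.0]
gripper_width: 63.5
```

```bash
python3 -c "
from h import *
for n in('scene',): cv2.imwrite(f'pics/{n}6.png',env.grab_frame(n)[:,:,::-1])
go([471.4,184,24],75)
s=cv2.imread('pics/scene6.png')[170:260,310:430]
cv2.imwrite('pics/d9.png',cv2.resize(s,(720,540),interpolation=cv2.INTER_CUBIC))
"
```

```text
t 7.0 pos [469.8 182.9 131.1] rot [-179.25    0.55   76.05] F [-0.23 -0.01  0.41] w 64.1 q6 34.0
share [0.0049 0.0054 0.214 ] turn 0.0234 rows 2.56788552621428
```

View pics/d9.png

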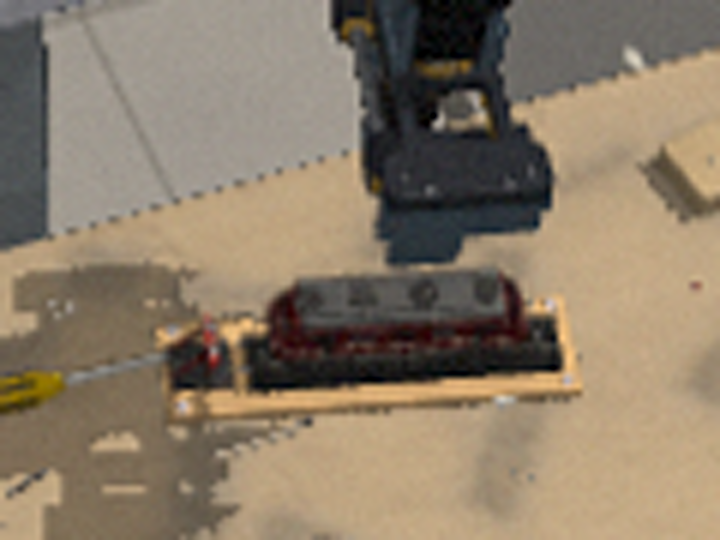

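The jaws hang above the loco with the track clear below. I'll line up, descend partway and check.

Emit:
arm_command([
  [0.3,0.005,0.0055,0.02,0.0235],
  [0.3,0.005,0.0055,0.05,0.0235],
  [0.3,0.005,0.0055,0.08,0.0235],
  [0.3,0.005,0.0055,0.1,0.0235],
  [0.3,0.005,0.0055,0.11,0.0235],
  [0.3,0.005,0.0055,0.11,0.0235],
  [0.3,0.005,0.0055,0.11,0.0235],
])

```text
time_s: 7.58
ee_pos: [473.1, 184.3, 76.8]
ee_rot: [-179.3, 0.5, 75.0]
force: [-0.4, 0.4, 0.4]
gripper_width: 63.9
```

```bash
python3 -c "
from h import *
for n in('scene',): cv2.imwrite(f'pics/{n}7.png',env.grab_frame(n)[:,:,::-1])
go([471.4,184,24],75)
s=cv2.imread('pics/scene7.png')[170:260,310:430]
cv2.imwrite('pics/d10.png',cv2.resize(s,(720,540),interpolation=cv2.INTER_CUBIC))
"
```

```text
t 7.6333 pos [473.2 184.5  77. ] rot [-179.36    0.5    74.99] F [ 0.47  0.18 -0.31] w 63.8 q6 35.1
share [-0.001 -0.002  0.106] turn -0.0001 rows 1.2717567589912069
```

View pics/d10.png

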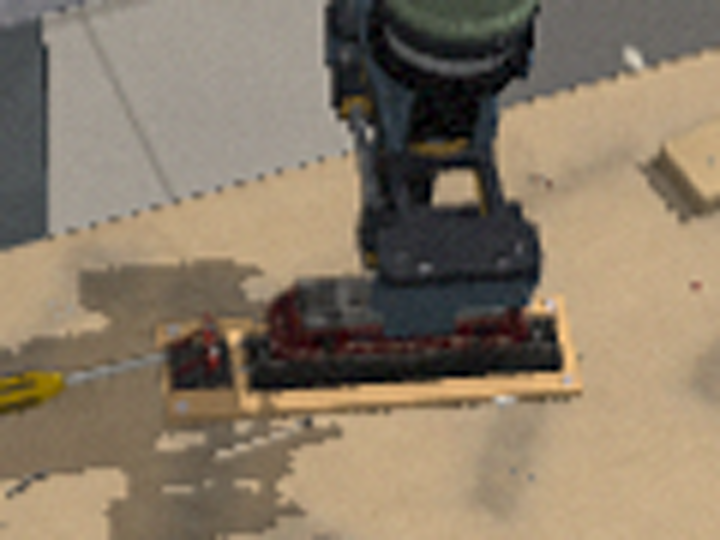

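The jaws are aligned over the loco's sides, with nothing in the way. I'll descend to grasp height.

Emit:
arm_command([
  [0.3,-0.001,-0.002,0.03,0],
  [0.3,-0.001,-0.002,0.06,0],
  [0.3,-0.001,-0.002,0.085,0],
  [0.3,-0.001,-0.002,0.1,0],
  [0.3,-0.001,-0.002,0.105,0],
  [0.3,-0.001,-0.002,0.105,0],
  [0.3,-0.001,-0.002,0.105,0],
])

```text
time_s: 8.22
ee_pos: [472.1, 184.2, 25.2]
ee_rot: [-179.4, 0.4, 75.0]
force: [0.2, -0.5, -0.2]
gripper_width: 63.9
```

```bash
python3 -c "
from h import *
for n in('scene',): cv2.imwrite(f'pics/{n}8.png',env.grab_frame(n)[:,:,::-1])
go([471.4,184,24],75)
s=cv2.imread('pics/scene8.png')[170:260,310:430]
cv2.imwrite('pics/d11.png',cv2.resize(s,(720,540),interpolation=cv2.INTER_CUBIC))
"
```

```text
t 8.2667 pos [472.2 184.2  25.3] rot [-179.44    0.44   75.  ] F [-0.45  0.12  0.2 ] w 63.7 q6 35.1
share [-0.0008 -0.0013  0.0026] turn -0.0001 rows 0.03683046671442884
```

View pics/d11.png

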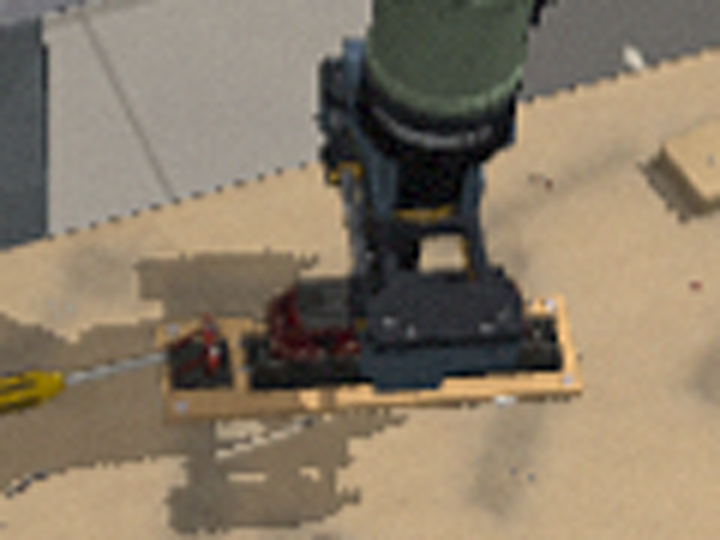

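The near finger (crop x 375–440) is beside the middle of the loco (270–525). I'll close.

Emit:
arm_command([
  [1,0,0,0,0],
  [1,0,0,0,0],
  [1,0,0,0,0],
  [1,0,0,0,0],
  [1,0,0,0,0],
  [1,0,0,0,0],
], squeeze=35)

```text
time_s: 8.77
ee_pos: [472.5, 184.3, 25.5]
ee_rot: [-179.5, 0.4, 75.0]
force: [0.3, 0.1, 2.3]
gripper_width: 33.8
```

Emit:
arm_command([
  [1,0,0,-0.01,0],
  [1,0,0,-0.02,0],
  [1,0,0,-0.04,0],
  [1,0,0,-0.06,0],
  [1,0,0,-0.08,0],
  [1,0,0,-0.08,0],
  [1,0,0,-0.08,0],
  [1,0,0,-0.08,0],
])

```text
time_s: 9.43
ee_pos: [472.7, 184.4, 65.5]
ee_rot: [-179.5, 0.4, 75.0]
force: [-0.4, 0.3, -2.6]
gripper_width: 33.9
```

```bash
python3 -c "
from h import *
for n in('scene',): cv2.imwrite(f'pics/{n}9.png',env.grab_frame(n)[:,:,::-1])
go([477.5,-202,200],75.8)
s=cv2.imread('pics/scene9.png')[170:260,310:430]
cv2.imwrite('pics/d12.png',cv2.resize(s,(720,540),interpolation=cv2.INTER_CUBIC))
"
```

```text
t 9.4833 pos [472.5 184.3  65.2] rot [-179.44    0.45   75.  ] F [-0.39 -0.5  -3.76] w 33.7 q6 35.1
share [-0.7458  0.2071 -0.2658] turn -0.0178 rows 9.812597176222097
```

View pics/d12.png

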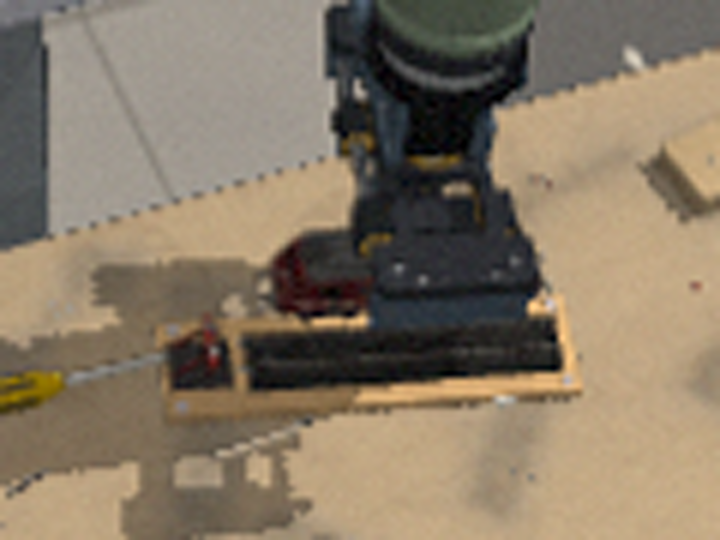

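The loco is lifted: force is about -3.5 N, width 33.8 mm, and the track beneath is empty. I'll raise it, then carry it across at moderate speed.

Emit:
arm_command([
  [1,0,0,-0.02,0],
  [1,0,0,-0.055,0],
  [1,0,0,-0.1,0],
  [1,0,0,-0.15,0],
  [1,0,0,-0.2,0],
  [1,-0.01,0.003,-0.24,0],
  [1,-0.03,0.009,-0.262,0],
  [1,-0.06,0.017,-0.266,0],
])

```text
time_s: 10.15
ee_pos: [475.7, 154.2, 200.9]
ee_rot: [-179.7, 0.3, 75.1]
force: [0.3, -0.3, -3.5]
gripper_width: 33.6
```

Emit:
arm_command([
  [1,-0.05,0.014,0,0],
  [1,-0.1,0.028,0,0],
  [1,-0.15,0.042,0,0],
  [1,-0.2,0.055,0,0],
  [1,-0.25,0.069,0,0],
  [1,-0.3,0.083,0,0],
  [1,-0.35,0.097,0,0],
  [1,-0.39,0.108,0,0],
])

```text
time_s: 10.82
ee_pos: [476.6, -50.5, 201.1]
ee_rot: [-179.6, 0.4, 75.0]
force: [0.4, 0.5, -1.9]
gripper_width: 33.8
```

```bash
python3 -c "
from h import *
go([477.5,-202,200],75.8)
"
```

```text
t 10.8167 pos [476.6 -50.5 201.1] rot [-179.57    0.36   75.03] F [ 0.39  0.47 -1.92] w 33.8 q6 7.9
share [-0.2923  0.0801  0.0034] turn -0.0171 rows 3.634366256006235
```

Emit:
arm_command([
  [1,-0.05,0.014,0,-0.017],
  [1,-0.1,0.028,0,-0.017],
  [1,-0.15,0.042,0,-0.017],
  [1,-0.2,0.055,0,-0.017],
  [1,-0.24,0.067,0,-0.017],
  [1,-0.27,0.074,0,-0.017],
  [1,-0.285,0.078,0,-0.017],
  [1,-0.292,0.08,0,-0.017],
])

```text
time_s: 11.48
ee_pos: [476.8, -202.9, 201.2]
ee_rot: [-179.5, 0.3, 75.7]
force: [0.2, -0.6, -2.0]
gripper_width: 34.1
```

Emit:
arm_command([
  [1,0,0,0,0],
  [1,0,0,0,0],
  [1,0,0,0,0],
])

```text
time_s: 11.73
ee_pos: [476.6, -202.1, 201.0]
ee_rot: [-179.4, 0.3, 75.7]
force: [0.5, -0.5, -3.0]
gripper_width: 33.9
```

```bash
python3 -c "
from h import *
for n in('scene','top'): cv2.imwrite(f'pics/{n}10.png',env.grab_frame(n)[:,:,::-1])
go([477.5,-202,200],75.8)
s=cv2.imread('pics/scene10.png')[190:310,170:330]
cv2.imwrite('pics/d13.png',cv2.resize(s,(800,600),interpolation=cv2.INTER_CUBIC))
s=cv2.imread('pics/top10.png')
cv2.imwrite('pics/d14.png',s)
"
```

```text
t 11.8333 pos [ 476.7 -202.1  201.2] rot [-179.47    0.33   75.75] F [ 0.27 -0.38 -3.19] w 34.0 q6 -9.6
share [0.0006 0.0014 0.0024] turn -0.0011 rows 0.03412111790588613
```

View pics/d13.png

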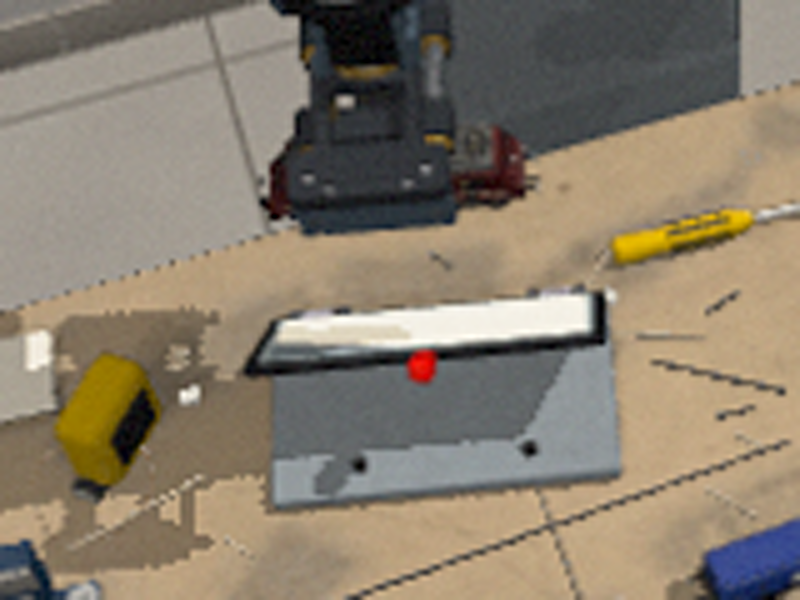

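View pics/d14.png

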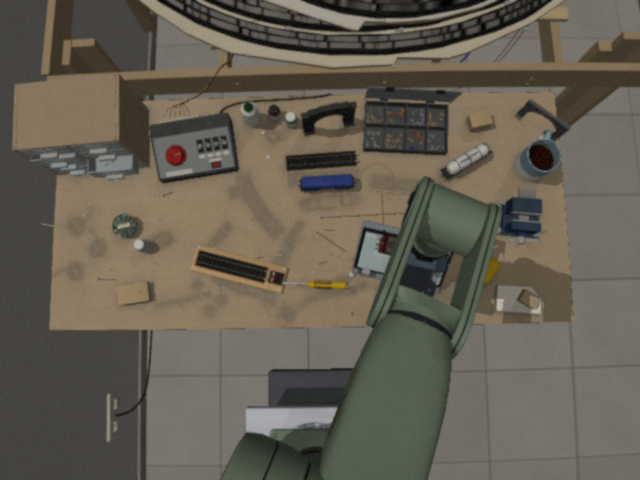

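The loco is held over the mirror, with its ends at crop (264,205) and (535,180). The mirror still stands free and the bystanders look unmoved. I'll check these ends against the model.

```bash
python3 - <<'E'
from h import *
np.set_printoptions(precision=1,suppress=True)
a=np.radians(75.75);u=np.array([np.cos(a),np.sin(a),0])
c=np.array([476,-202.2,193])
for h in (8,15,25):
    P=proj("scene",[c-74.5*u+[0,0,h],c+74.5*u+[0,0,h]]); print(h,(P-[170,190]+.5)*5-.5)
E
python3 - <<'E'
import cv2
s=cv2.imread('pics/scene10.png')[205:245,215:285]
cv2.imwrite('pics/d15.png',cv2.resize(s,(770,440),interpolation=cv2.INTER_CUBIC))
E
```

```text
8 [[258.7 201.2]
 [538.4 178. ]]
15 [[256.1 193.5]
 [537.2 170.2]]
25 [[252.5 182.4]
 [535.6 158.9]]
```

View pics/d15.png

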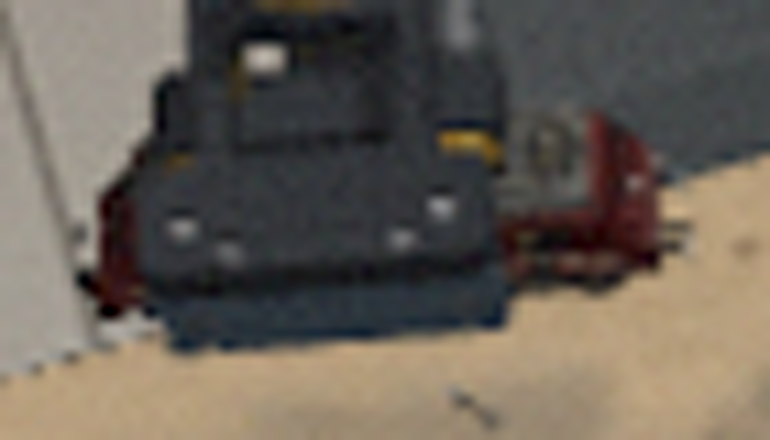

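The buffer ends match the model: measured slope 276/-23, predicted 280/-23. So the loco is level and centred, and the handle pixel hasn't moved. I'll hand in.

```bash
python3 -c "
from h import *
go([477.5,-202,200],75.8); print(env.job_done())"
```

```text
t 11.8333 pos [ 476.7 -202.1  201.2] rot [-179.47    0.33   75.75] F [ 0.27 -0.38 -3.19] w 34.0 q6 -9.6
share [0.0006 0.0014 0.0024] turn -0.0011 rows 0.03412111790588613
the job is handed in; nothing more can be done
None
```

I raised the mirror by its red handle, let go of it, then lifted the locomotive off its track. I handed the job in at 11.8 s with the locomotive held over the glass. No verdict is reported, so these are my own last checks:

- **Mirror:** it stood free at about 44° by both cameras, and the handle had not moved in the last scene picture. It was already about 15° up at the start rather than flat. I estimate the angle is good to about 2°.
- **Locomotive:** its wheels were about 193 mm above the bench and its middle within about 2 mm of the estimated glass centre. It ran parallel to the hinge to within about 1° and was level in the picture. It was held across the body at 34 mm opening with 35 N set, and the wrist force read about -3.2 N, roughly its weight.
- **Things around:** the wagon, screwdriver, jar and tape looked unmoved in the last pictures, though the arm partly hid the tape in the top view. I judged this by eye only.

One measurement disagreed: the two cameras differed by about 6 mm in x on the locomotive's roof. I used the track's centre line instead, and the grasp went as planned.

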